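Refit the vacuum line filter on its slide-gate base

TASK

The lathe's vacuum line filter has been cleaned and has to go back on its slide-gate base. Draw the gate's blade straight and level out of its channel and lay it flat on the bench, clear of the base; the canister lies on its side, so stand it on its neck on the bench and let go of it, ready to be taken by the bar on its top. Then lower its neck into the collar with the two lugs through the two gaps, push it down against the spring, turn it a quarter turn clockwise (seen from above) and release it so that it springs up and stays locked, and leave the cup, the bowl and the loose blank where they are.

Things in the scene. Friction and masses are not known exactly. Their poses are not given: they have to be found in the camera images.
- gate_base: Grey cast base bolted to the bench; origin on the bench under the collar's axis, z up. Round dark collar, 94 mm across, top 68 mm up, bore 53 mm; gaps for the lugs at its +x and -x sides, 18 mm wide at the bore. Locked, the canister's bar lies along y, 90 deg clockwise of the gaps, stop just past it. The blade's channel opens on the square gate body's +y side (48 mm from the axis): draw along +y.
- blade_tab (a point): Flat aluminium gate blade, loose in the channel: plate 66 wide (x) x 122 long (y) x 6 mm thick, with an upright pull 40 x 12 (y) x 44 mm on its +y end, 50 mm high over all. This point is in the pull, 34 mm above the plate's underside, 6 mm from its +y end. Channel floor 31 mm up, 80 mm of draw frees the blade. Its point starts 85 to 97 mm from the axis. The bench on the drawn side is clear.
- canister_mid (a point): Aluminium filter canister, 140 mm long, half-way along its axis. z runs from neck to bar. From the neck's end: round neck, 50 mm across, 0 to 53 mm; two lugs at +x and -x, 34 to 42 mm, 14 wide, reaching 36.5 mm from the axis; eight-sided body, 58 mm across flats (flats on x and y), 53 to 110; bar 110 to 140. About 0.3 kg. Starts lying on a flat of the body, axis 29 mm up.
- canister_bar (a point): Centre of the grip bar on the canister's end, 125 mm from the neck's end and 15 mm from the bar's end; same axes. The bar is 58 mm long (along x, in line with the lugs), 14 mm thick (y) and stands 30 mm out of the body (z). It lies in a clear strip of bench, y -0.21 to -0.045, between steel bars 13 mm high lying along x (also at y -0.04 to 0.04): stand it in this strip.
- follower (a joint): Sprung plate in the bore, m pushed down from rest (0), met when the neck's end is 29 mm above the bench. Takes 6 N to start, 13 N at 0.014 (body on collar). From 0.011 the lugs are below the teeth and can turn; turned fully and let go, the canister rises 7 mm, lugs into notches 4 mm deep, and locks at 0.007 (neck's end 22 mm up). The closed blade covers the plate.
- turned_cup: Turned wooden cup, 66 mm across, 68 mm high, standing beyond the canister; origin under its centre. Leave it.
- turned_bowl: Turned wooden bowl, 95 mm across, 39 mm high, beyond the base, between timber blocks 124 mm high (from x = 0.62); origin under its centre. Leave it.
- blank_c: Loose sawn wooden blank, 68 x 70 mm, 31 mm high, at the right of the canister, beyond the bars; origin under its centre. Leave it.

How it is judged:
By the outcome, as a careful person would: the job done as asked, in the order asked, and still so for the second after the job is handed in, with the robot touching nothing.
It also fails if it takes over 72 s, if anything falls off the work surface, if the arm or the gripper's body presses on something with over 40 N, if the wrist force passes 120 N, or if a joint passes its speed limit or range.

ROBOT

A 6-joint arm with a two-finger parallel gripper is mounted at the origin on a cart in front of the work surface, level with it; the furniture and walls round the work are solid. World frame = base frame: x ahead of the robot, y to its left, z up, the work surface at z = 0. Lengths are in m, angles in rad, forces in N, time in s.
With the tool pointing down it reaches from about 0.35 to 1 m from the base axis. Payload 7.1 kg.
Tool frame: the origin (TCP) lies between the finger pads; the fingertips stand 22 mm ahead of it and the grasp point (between the pads) lies 3 mm ahead of it; x points along the fingers, y is the direction in which the jaws open and shut, and the axes are right-handed (so a half turn about x gives the same grasp; the last joint's range is limited). The gripper opens to 85 mm and grips with 20 to 120 N. Pads are 22 mm wide; open, the fingers measure 114 mm over their backs; the gripper's body (76 mm by 85 mm) begins 54 mm behind the grasp point. The pads swing forward as they close: fully open they stand 13 mm farther back than shut.
Start: joints at [-1.288, 0.423, 1.63, -0, 1.089, -0.019], TCP at [0.186, -0.597, 0.253] pointing down, gripper open.
Joint ranges: [-3, 3], [-0.9, 2.11], [0.09, 2.58], [-1.31, 4.45], [0.11, 2.69], [-2.54, 2.54]. Speed limits (rad/s): [2.39, 2.39, 3.01, 3.14, 3.14, 3.14].

INTERFACE

Orientations are given as a rotation vector (axis times angle).
In Python, from rig import manip gives the robot as it stands. The module is installed in compiled form; this text tells all that it offers. Calls block until the motion is done:
- manip.move_to(position, orientation): joint-space move of the TCP to a pose.
- manip.servo_line(position, orientation=None, rate=0.15): straight line of the TCP; orientation=None keeps the orientation; rate is the mean speed in m/s.
- manip.set_joints(angles): joint-space move.
- manip.command_gripper(opening, f_grip=None): finger opening in m; f_grip is the grip in N (None keeps the last); returns when the fingers have stopped.
- manip.hold(seconds).
- manip.solve_ik(position, orientation): joint angles nearest the present ones, or None.
- manip.camera(name): name is "scene" or "top" or "wrist"; returns a dict with "image" (420x560x3 uint8, red, green, blue), "fx", "fy", "cx", "cy" (pixels), "cam_to_world" (4x4, takes a point from camera to world coordinates); the wrist camera has in their place "mount" (4x4, takes a point from camera to tool coordinates, whose origin is the TCP and whose axes are the tool frame's). Camera axes: x right, y down, z forward; pixel columns grow to the right and rows downward; lengths in m; the calibration is good to about 2 mm. A picture is of the moment at which its call begins: read the wrist's pose just before it. There is no depth.
A pose or a line that the arm cannot do raises manip.IKError and nothing moves.
- manip.sign_off(): hands the job in, once; it reports no verdict.
Readings, each from a call of its own:
- manip.get_time(): time.
- manip.get_joint_positions(): joint angles.
- manip.get_joint_vel(): joint speeds.
- manip.get_tau(): joint torques, N m.
- manip.get_position(): TCP position.
- manip.get_ee_rot(): TCP orientation.
- manip.get_contact_force(): force on the tool from outside, world axes, zero at the start.
- manip.get_torque(): the same for the moment, N m.
- manip.get_width(): finger opening in m.
Only numpy, scipy, OpenCV 4.12 (cv2) and the standard library are available. Lean on these libraries where they do the work, as an engineer would, in place of code of your own. Each camera call takes 0.05 s, during which the arm holds its last target.

## Working session

There is one attempt and no reset: what is moved stays moved. The work goes in short steps, each a Python script; the robot and the scene stay as the last script left them, time stands still between calls to the robot, and variables do not carry over. Pictures are saved under pics/ and viewed, and the job is handed in when it is done.

```bash
mkdir -p pics
python3 - <<'E'
from rig import manip
import cv2,numpy as np
for n in ["scene","top","wrist"]:
    c=manip.camera(n); cv2.imwrite(f"pics/{n}0.png",c["image"][:,:,::-1])
    print(n,c["fx"],c["fy"],c["cx"],c["cy"]); print(np.round(c.get("cam_to_world",c.get("mount")),4).tolist())
print(manip.get_time(),manip.get_position(),manip.get_ee_rot(),manip.get_width())
E
```

```text
scene 512.5346749509564 512.5346749509564 290.0697743586679 210.73159461817693
[[-0.7603, -0.3918, 0.5181, -0.1743], [-0.6494, 0.4428, -0.6182, 0.7857], [0.0128, -0.8065, -0.5911, 0.8849], [0.0, 0.0, 0.0, 1.0]]
top 380.13685330026806 380.13685330026806 279.36815522314794 212.31407809382839
[[-0.0199, -0.9881, 0.1523, 0.4005], [-0.999, 0.0259, 0.0372, -0.0764], [-0.0407, -0.1514, -0.9876, 1.0761], [0.0, 0.0, 0.0, 1.0]]
wrist 369.05367000876885 369.05367000876885 281.3191348177117 212.20715899968673
[[-0.0003, -0.288, 0.9576, -0.1206], [1.0, 0.0002, 0.0004, -0.0005], [-0.0003, 0.9576, 0.288, -0.0725], [0.0, 0.0, 0.0, 1.0]]
0.15 [ 0.18569545 -0.59635401  0.25268591] [ 2.05933133  0.31443224 -2.05965459] 0.08512824045451234
```

View pics/top0.png

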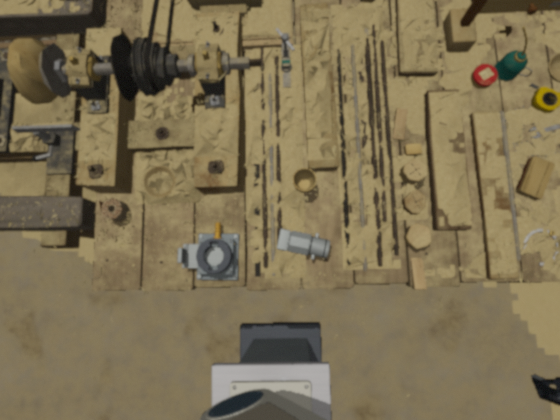

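View pics/scene0.png

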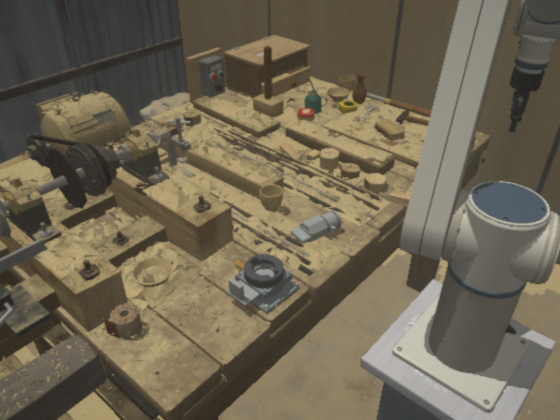

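View pics/wrist0.png

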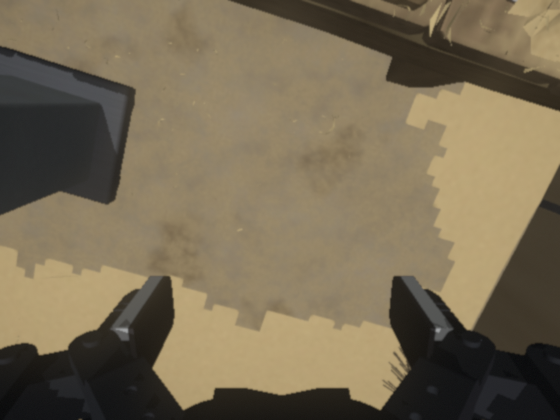

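```bash
python3 - <<'E'
import cv2
a=cv2.imread("pics/top0.png"); cv2.imwrite("pics/top0z.png",cv2.resize(a[215:295,160:340],None,fx=4.4,fy=4.4,interpolation=cv2.INTER_CUBIC))
a=cv2.imread("pics/scene0.png"); cv2.imwrite("pics/scene0z.png",cv2.resize(a[170:320,210:360],None,fx=4,fy=4,interpolation=cv2.INTER_CUBIC))
E
cat > h.py <<'E'
from rig import manip
import cv2,numpy as np
from scipy.spatial.transform import Rotation as R
def cam(n,save=None):
    if n=="wrist":
        p=np.array(manip.get_position());r=R.from_rotvec(manip.get_ee_rot()).as_matrix()
        c=manip.camera(n);T=np.eye(4);T[:3,:3]=r;T[:3,3]=p;c["T"]=T@np.array(c["mount"])
    else:
        c=manip.camera(n);c["T"]=np.array(c["cam_to_world"])
    if save: cv2.imwrite("pics/"+save,c["image"][:,:,::-1])
    np.savez("pics/%s.npz"%(save or n),T=c["T"],K=[c["fx"],c["fy"],c["cx"],c["cy"]],image=c["image"])
    return c
def load(s):
    d=np.load("pics/%s.npz"%s);return d
def ray(d,u,v):
    fx,fy,cx,cy=d["K"];T=d["T"]
    return T[:3,3],T[:3,:3]@np.array([(u-cx)/fx,(v-cy)/fy,1.])
def plane(d,u,v,z):
    o,r=ray(d,u,v);return (o+r*(z-o[2])/r[2])[:2]
def proj(d,P):
    fx,fy,cx,cy=d["K"];q=np.linalg.inv(d["T"])@np.r_[P,1];return np.array([fx*q[0]/q[2]+cx,fy*q[1]/q[2]+cy])
def rot(x,y):
    """tool x axis, y axis -> rotvec"""
    x=np.array(x,float);x/=np.linalg.norm(x);y=np.array(y,float);y-=x*(x@y);y/=np.linalg.norm(y)
    return R.from_matrix(np.c_[x,y,np.cross(x,y)]).as_rotvec()
def down(yaw): # jaw axis at yaw in world
    return rot([0,0,-1],[np.cos(yaw),np.sin(yaw),0])
E
python3 - <<'E'
from h import *
d={"T":np.array([[-0.0199,-0.9881,0.1523,0.4005],[-0.999,0.0259,0.0372,-0.0764],[-0.0407,-0.1514,-0.9876,1.0761],[0,0,0,1]]),"K":[380.137,380.137,279.368,212.314]}
for n,u,v,z in [("collar",214,257,.068),("pull",188,256,.065),("canneck",283,240,.029),("canbar",325,246,.029),("cup",305,181,.068),("bowl",159,180,.039)]: print(n,plane(d,u,v,z))
print(manip.solve_ik([.45,-.1,.35],down(0)),manip.solve_ik([.45,-.1,.35],down(np.pi/2)),manip.solve_ik([.45,-.1,.35],down(-np.pi/2)))
E
```

```text
collar [0.44045298 0.13769199]
pull [0.44472362 0.20836493]
canneck [ 0.48450245 -0.04543667]
canbar [ 0.46540392 -0.16011969]
cup [ 0.64003582 -0.10969268]
bowl [0.66207723 0.30241415]
[-2.44486538e-01  6.30396418e-02  1.87252671e+00 -4.44089210e-16
  1.20602630e+00 -2.44486538e-01] [-0.24448654  0.06303964  1.87252671  0.          1.2060263  -1.81528287] [-2.44486538e-01  6.30396418e-02  1.87252671e+00 -4.44089210e-16
  1.20602630e+00  1.32630979e+00]
```

View pics/top0z.png

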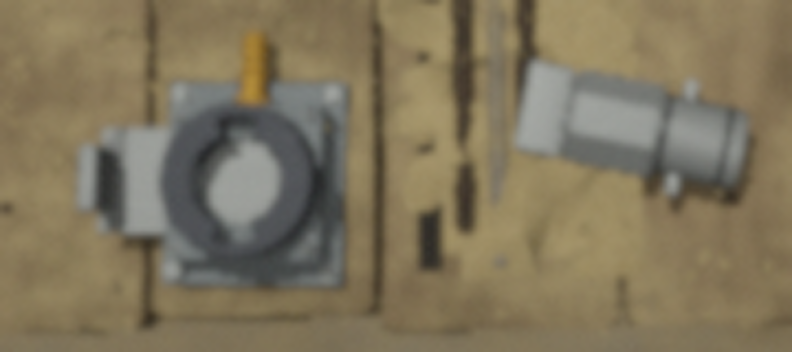

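View pics/scene0z.png

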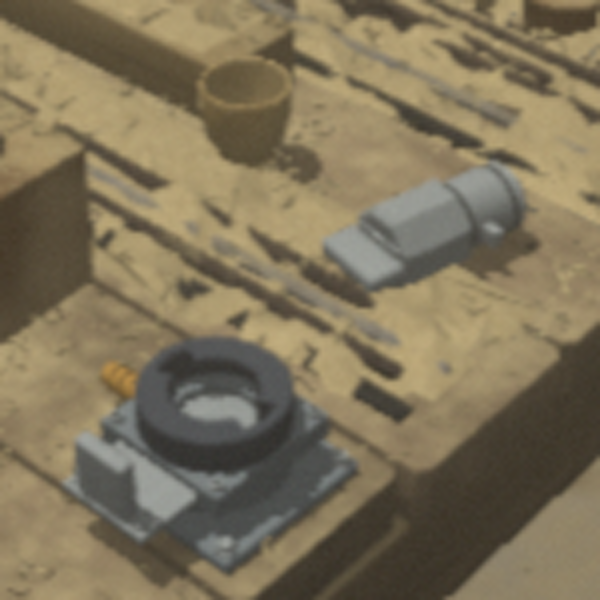

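Run:
```python
from h import *
o=down(np.pi/2)
manip.move_to([.40,-.10,.29],o); cam("wrist","w1.png")
manip.move_to([.39,.155,.27],o); cam("wrist","w2.png")
print(manip.get_time(),manip.get_joint_positions())
```

```text
3.2083 [ 3.47764248e-01  9.00999772e-02  2.04318281e+00 -3.54238919e-04
  1.00823707e+00 -1.22163851e+00]
```

View pics/w1.png

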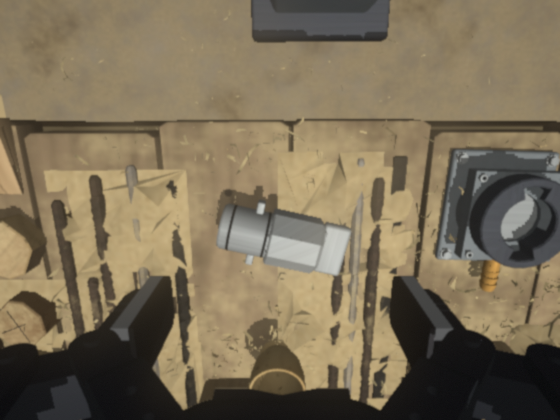

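View pics/w2.png

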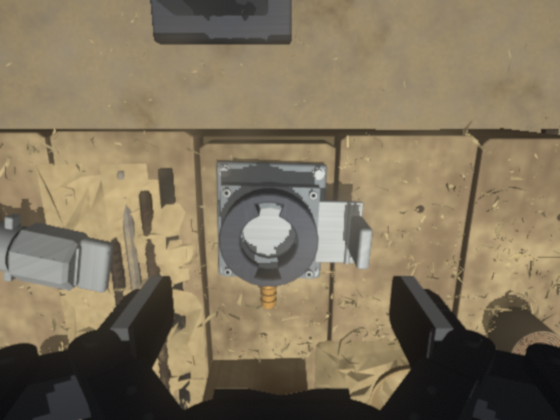

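Run:
```python
import cv2
a=cv2.imread("pics/w2.png"); cv2.imwrite("pics/w2z.png",cv2.resize(a[150:320,200:390],None,fx=4,fy=4,interpolation=cv2.INTER_LINEAR)[:600])
a=cv2.imread("pics/w1.png"); cv2.imwrite("pics/w1z.png",cv2.resize(a[180:300,205:365],None,fx=5,fy=5,interpolation=cv2.INTER_LINEAR))
```

```text
(no output)
```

View pics/w2z.png

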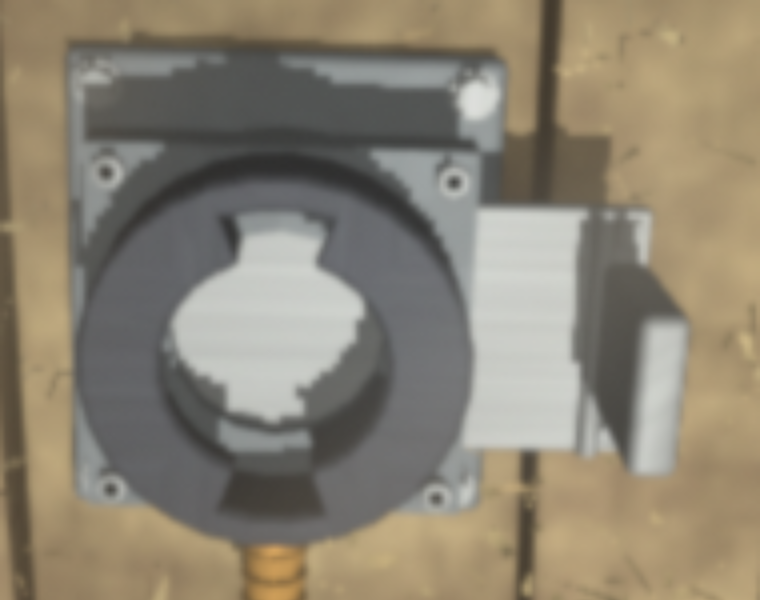

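View pics/w1z.png

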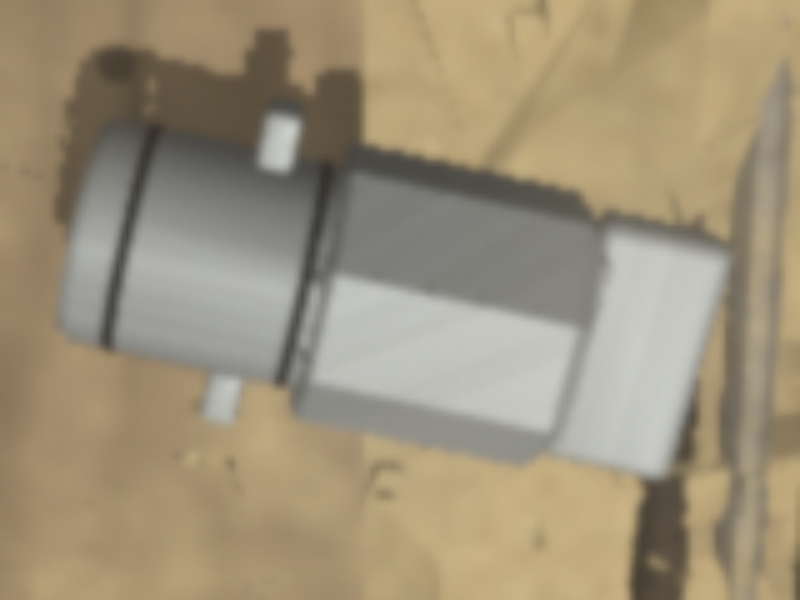

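Run:
```python
from h import *
d=load("w2.png")
z=lambda x,y:(200+(x+.5)/4-.5,150+(y+.5)/4-.5)
P=lambda x,y,h:plane(d,*z(x,y),h)
img=d["image"]
for n,p in [("collar",(120,300)),("collar2",(430,400)),("side",(275,165)),("body",(130,160)),("hole",(260,310)),("gapbot",(270,490))]:
    u,v=z(*p);print(n,img[int(round(v)),int(round(u))])
for n,p in dict(L=(77,350),Rt=(472,350),B=(275,545),T=(275,180)).items(): print(n,P(*p,.068))
for n,p in dict(a=(220,215),b=(335,218),c=(220,512),e=(325,515),a2=(240,265),b2=(322,265)).items(): print("gap",n,P(*p,.068))
S=[P(*p,.045) for p in [(106,172),(454,182),(436,496),(111,488)]]
print("screws",np.array(S), np.mean(S,0))
for i,j in [(0,1),(3,2),(0,3),(1,2)]:
    v=S[j]-S[i];print(np.linalg.norm(v),np.degrees(np.arctan2(v[1],v[0])))
S=[P(*p,.081) for p in [(643,318),(687,320),(672,470),(632,473)]];print("pull",np.array(S),np.mean(S,0))
for i,j in [(0,1),(3,2),(0,3),(1,2)]:
    v=S[j]-S[i];print(np.linalg.norm(v),np.degrees(np.arctan2(v[1],v[0])))
S=[P(*p,.037) for p in [(480,207),(650,208),(462,446),(582,452)]]
for i,j in [(0,1),(2,3),]:
    v=S[j]-S[i];print("blade",np.linalg.norm(v),np.degrees(np.arctan2(v[1],v[0])))
print(S)
d=load("w1.png")
z1=lambda x,y:(205+(x+.5)/5-.5,180+(y+.5)/5-.5)
P=lambda x,y,h:plane(d,*z1(x,y),h)
# top flat corners z=.058
F=np.array([P(*p,.058) for p in [(338,274),(580,326),(550,433),(313,384)]])
print("flat",F,F.mean(0))
B=np.array([P(*p,.036) for p in [(612,225),(730,258),(662,476),(548,450)]]);print("bar",B,B.mean(0))
for A in (F,B):
  for i,j in [(0,1),(3,2),(0,3),(1,2)]:
    v=A[j]-A[i];print(np.linalg.norm(v),np.degrees(np.arctan2(v[1],v[0])))
L=[P(*p,.034) for p in [(280,112),(222,422)]];print("lug ends",L,np.linalg.norm(L[1]-L[0]))
```

```text
collar [ 97  98 101]
collar2 [115 116 117]
side [48 48 47]
body [140 143 142]
hole [202 205 200]
gapbot [67 63 57]
L [0.43733101 0.09622279]
Rt [0.43730243 0.18824666]
B [0.48779799 0.14184823]
T [0.39653931 0.14276504]
gap a [0.40470807 0.13021978]
gap b [0.40540694 0.15627975]
gap c [0.47896182 0.12867571]
gap e [0.47975042 0.153992  ]
gap a2 [0.4165754  0.13455152]
gap b2 [0.41657034 0.15332269]
screws [[0.40031745 0.10126588]
 [0.40277706 0.18507633]
 [0.48602416 0.18251903]
 [0.48379578 0.09895516]] [0.44322861 0.1419541 ]
0.08384653668422805 88.3190072817034
0.08359357685835635 88.47247432670052
0.08351030786941288 -1.5855677662784733
0.08328636474289637 -1.7595379893453227
pull [[0.4248218  0.22464546]
 [0.42528943 0.23444764]
 [0.46172468 0.23357606]
 [0.46248061 0.22445162]] [0.44357913 0.22928019]
0.009813325348700299 87.26870011443337
0.009155708263210983 94.7359744915058
0.03765930773163865 -0.2949213231441714
0.03644567186139934 -1.3703206516648403
blade 0.04216141301636733 89.66503704505135
blade 0.03139198012166135 86.91139877157552
[array([0.41117198, 0.19238688]), array([0.41141846, 0.23454758]), array([0.47563682, 0.18963205]), array([0.47732822, 0.22097843])]
flat [[ 0.45561276 -0.10968909]
 [ 0.46698626 -0.06016056]
 [ 0.49095358 -0.06570744]
 [ 0.47983781 -0.11505874]] [ 0.4733476  -0.08765396]
bar [[ 0.45258759 -0.05150609]
 [ 0.46010332 -0.02583371]
 [ 0.51177258 -0.03827009]
 [ 0.50539106 -0.0639    ]] [ 0.48246364 -0.04487747]
0.05081762771217932 77.06708284477139
0.0505876653787742 77.3066526688345
0.024813020039407985 -12.497960447240748
0.024600820290333086 -13.03082947968091
0.02674990509284454 73.6823117958665
0.026412421587391478 76.01838971605065
0.05423850862007351 -13.209219526436788
0.05314485600000573 -13.533219449480413
lug ends [array([ 0.42801047, -0.12231108]), array([ 0.49947658, -0.13643976])] 0.0728493327594365
```

```bash
cat >> h.py <<'E'
def f(): return np.round(manip.get_contact_force(),1)
BX=np.array([.4424,.1422]);BY=np.radians(-1.6)
bx=np.array([np.cos(BY),np.sin(BY),0]);by=np.array([-np.sin(BY),np.cos(BY),0])
E
python3 - <<'E'
from h import *
o=rot([0,0,-1],by)
p=np.array([.4442,.2293,.069])
manip.command_gripper(.045)
manip.move_to(p+[0,0,.07],o)
manip.servo_line(p,o,rate=.15)
print(f(),manip.get_time()); cam("wrist","w3.png"); 
manip.command_gripper(0.0,45); print(manip.get_width(),f(),manip.get_position(),manip.get_time())
cam("scene","s3.png")
E
python3 -c "
import cv2
a=cv2.imread('pics/s3.png');b=cv2.resize(a[180:330,190:360],None,fx=3,fy=3)
c=cv2.imread('pics/w3.png');cv2.imwrite('pics/m3.png',cv2.hconcat([b[:420],cv2.resize(c,(290*420//290,420))])[:, :800])"
```

```text
[0.3 0.6 0. ] 4.9833
0.01162768590528232 [-1.3 -1.9 11.8] [0.44471213 0.22936124 0.07025019] 5.425
```

View pics/m3.png

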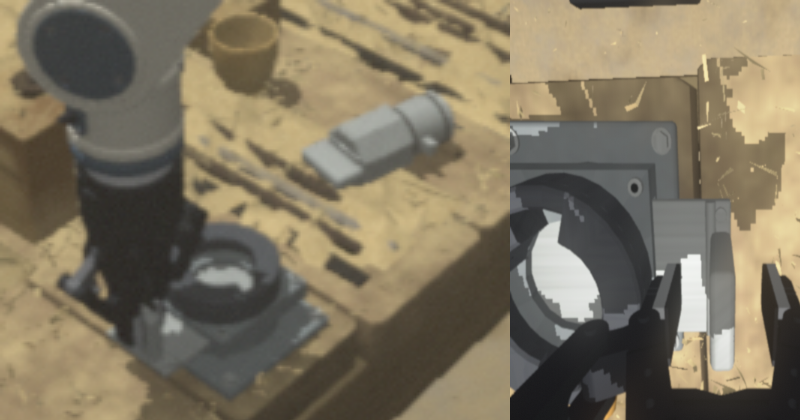

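```bash
python3 - <<'E'
from h import *
o=rot([0,0,-1],by)
p=np.array(manip.get_position()); p[2]+=.0002
manip.servo_line(p,o,rate=.05); print(f(),manip.get_position()[2])
for s in (.03,.075,.115):
    manip.servo_line(p+by*s,o,rate=.1); print(s,f(),manip.get_position()-p,manip.get_time())
cam("scene","s4.png"); cam("wrist","w4.png")
E
python3 -c "
import cv2
a=cv2.imread('pics/s4.png');b=cv2.resize(a[180:330,170:340],None,fx=3,fy=3)
c=cv2.imread('pics/w4.png');cv2.imwrite('pics/m4.png',cv2.hconcat([b[:420],cv2.resize(c,(290*420//290,420))])[:, :800])"
```

```text
[-0.6  0.6 -2.3] 0.07062221755498074
0.03 [0.8 1.8 0.1] [ 0.00079348  0.03060286 -0.00011786] 6.175
0.075 [-0.6 -0.9 -1.7] [ 0.00168775  0.07517645 -0.00021246] 6.775
0.115 [-0.4 -0.6 -2.8] [ 0.00292134  0.11533781 -0.00012907] 7.325
```

View pics/m4.png

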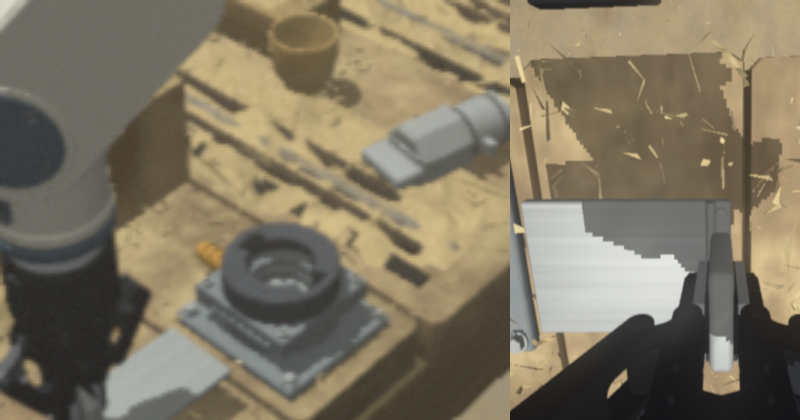

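Run:
```python
from h import *
o=rot([0,0,-1],by)
p=np.array(manip.get_position())
q=p+by*.01-np.array([0,0,.0285])
manip.servo_line(q,o,rate=.12); print(f())
for i in range(8):
    q[2]-=.0006; manip.servo_line(q,o,rate=.03); F=f(); print(F,manip.get_position()[2])
    if F[2]>3: break
manip.command_gripper(.04); print(f(),manip.get_position())
manip.servo_line(q+[0,0,.06],o,rate=.2)
manip.move_to([.41,.17,.26],down(-np.pi/2))
cam("wrist","w5.png");cam("top","t5.png"); print(manip.get_time(),manip.get_joint_positions())
```

```text
[-0.4  0.3 -1.1]
[-0.   0.  -2.1] 0.04143362212921811
[-0.7 -0.6 -1.6] 0.0406812745960513
[-0.1 -0.1 -1. ] 0.03994668576965687
[-0.8 -1.1  4.5] 0.03971710642177611
[-0.1  0.4 -1.4] [0.44787256 0.35400431 0.03925654]
12.1583 [3.66462334e-01 1.44254239e-01 2.00730549e+00 2.25586971e-05
 9.90385804e-01 1.93677672e+00]
```

View pics/w5.png

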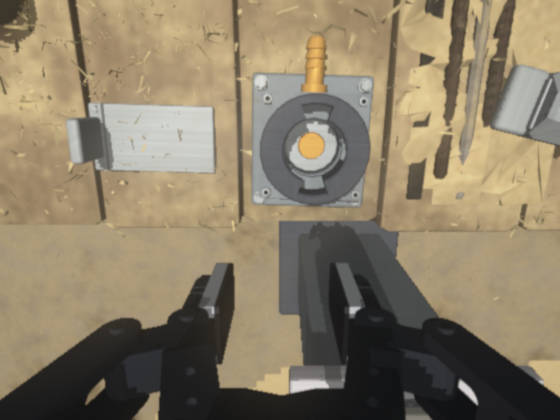

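Run:
```python
import cv2
a=cv2.imread("pics/w5.png"); cv2.imwrite("pics/w5z.png",cv2.resize(a[70:215,245:385],None,fx=4,fy=4,interpolation=cv2.INTER_LINEAR))
```

```text
(no output)
```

View pics/w5z.png

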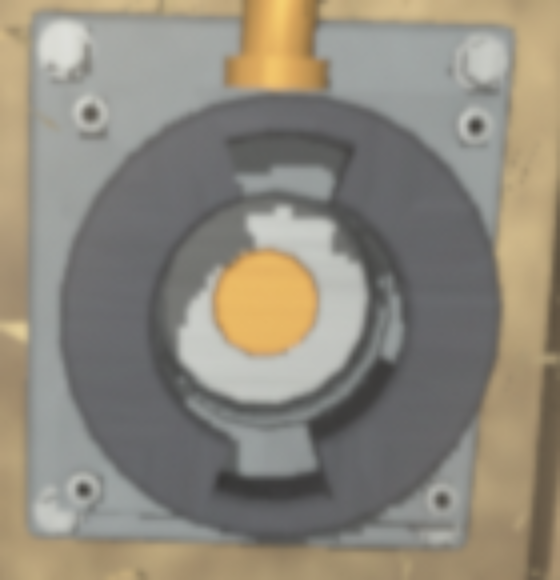

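Run:
```python
from h import *
d=load("w5.png")
z=lambda x,y:(245+(x+.5)/4-.5,70+(y+.5)/4-.5)
P=lambda x,y,h:plane(d,*z(x,y),h)
pts={k:P(*p,.068) for k,p in dict(L=(62,315),R=(500,315),T=(282,93),B=(282,540),bl=(150,310),br=(405,310)).items()}
print(pts)
g=[P(*p,.068) for p in [(227,140),(353,150),(213,490),(332,495)]]
a=(g[0]+g[1])/2;b=(g[2]+g[3])/2;v=b-a;print("gap",a,b,(a+b)/2,np.degrees(np.arctan2(v[1],v[0])))
S=[P(*p,.045) for p in [(91,115),(476,126),(441,499),(83,489)]];print(np.mean(S,0))
# circle fit from mask
img=d["image"].astype(int)
m=((img.max(2)<125)&(img.max(2)>85)&(img[:,:,2]>=img[:,:,0]-1)).astype(np.uint8)
m[:, :255]=0;m[:,375:]=0;m[:70]=0;m[212:]=0
m=cv2.morphologyEx(m,cv2.MORPH_OPEN,np.ones((3,3)))
c=max(cv2.findContours(m,cv2.RETR_EXTERNAL,cv2.CHAIN_APPROX_NONE)[0],key=cv2.contourArea)
h=cv2.convexHull(c)[:,0]; e=cv2.fitEllipse(h);print(e, plane(d,*e[0],.068),proj(d,[.4424,.1422,.068]))
# w5: same in t5
d=load("t5.png");img=d["image"].astype(int);print(proj(d,[.4424,.1422,.068]))
cv2.imwrite("pics/t5z.png",cv2.resize(d["image"][225:290,165:260,::-1],None,fx=8,fy=8,interpolation=cv2.INTER_LINEAR))
# ik for standing
c=np.array([.4733,-.0877]);cz=np.array([np.cos(np.radians(77)),np.sin(np.radians(77)),0]);cx=np.array([np.cos(np.radians(-13)),np.sin(np.radians(-13)),0])
for t in (-30,-20,0,20,45,60,70,90):
  for s in (1,-1):
    a=np.radians(t);x=np.array([0,0,-1])*np.cos(a)+cz*np.sin(a)
    q=manip.solve_ik(np.r_[.46,-.125,.12]-.003*x,rot(x,cx*s));print(t,s,None if q is None else np.round(q,2))
```

```text
{'L': array([0.44433621, 0.18792918]), 'R': array([0.44441809, 0.09594761]), 'T': array([0.48874293, 0.14294551]), 'B': array([0.39533641, 0.14038949]), 'bl': array([0.44539388, 0.16945248]), 'br': array([0.44544158, 0.11595356])}
gap [0.47868327 0.14103152] [0.40605658 0.1427423 ] [0.44236992 0.14188691] 178.65059615994824
[0.44179599 0.14176094]
((314.49749755859375, 148.80068969726562), (108.90485382080078, 113.19602966308594), 19.08547592163086) [0.44402181 0.14224904] [314.50397919 150.74157839]
[212.3122603 256.2673861]
-30 1 [ 0.    0.51  2.02 -0.69  0.88  0.75]
-30 -1 [ 0.    0.51  2.02 -0.69  0.88 -2.4 ]
-20 1 [-0.09  0.46  2.03 -0.51  0.77  0.53]
-20 -1 None
0 1 [-0.29  0.42  2.04 -0.    0.69 -0.06]
0 -1 None
20 1 [-0.49  0.47  2.01  0.47  0.81 -0.61]
20 -1 [-0.49  0.47  2.01  0.47  0.81  2.53]
45 1 [-0.68  0.62  1.95  0.78  1.13 -1.01]
45 -1 [-0.68  0.62  1.95  0.78  1.13  2.14]
60 1 [-0.75  0.75  1.9   0.88  1.33 -1.14]
60 -1 [-0.75  0.75  1.9   0.88  1.33  2.  ]
70 1 [-0.78  0.84  1.87  0.93  1.47 -1.2 ]
70 -1 [-0.78  0.84  1.87  0.93  1.47  1.94]
90 1 [-0.81  1.03  1.79  1.01  1.75 -1.3 ]
90 -1 [-0.81  1.03  1.79  1.01  1.75  1.84]
```

View pics/t5z.png

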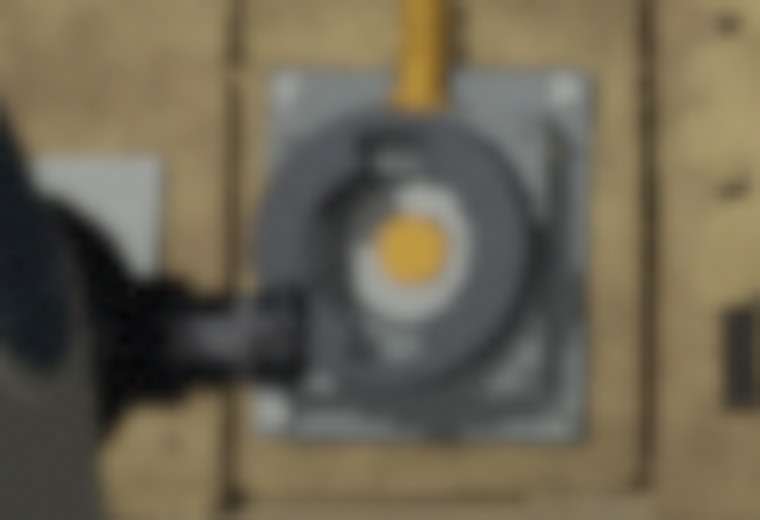

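```bash
cat >> h.py <<'E'
cyaw=np.radians(77);cz=np.array([np.cos(cyaw),np.sin(cyaw),0]);cx=np.array([np.sin(cyaw),-np.cos(cyaw),0])
def tl(t):
    a=np.radians(t);x=np.array([0,0,-1])*np.cos(a)+cz*np.sin(a);return x,rot(x,cx)
E
python3 - <<'E'
from h import *
x,o=tl(-30)
g=np.array([.4733,-.0877,.030])
manip.command_gripper(.085)
manip.move_to(g-.003*x-.12*x,o)
manip.servo_line(g-.003*x,o,rate=.15); print(f(),manip.get_time())
manip.command_gripper(0.03,70); print(manip.get_width(),f(),manip.get_position()-(g-.003*x))
cam("wrist","w6.png");cam("scene","s6.png");print(manip.get_time())
E
python3 -c "
import cv2
a=cv2.imread('pics/s6.png');b=cv2.resize(a[150:290,230:400],None,fx=3,fy=3)
c=cv2.imread('pics/w6.png');cv2.imwrite('pics/m6.png',cv2.hconcat([b[:420],c[:,130:430]])[:, :800])"
```

```text
[ 0.7 -0.1  0.6] 14.675
0.057049939763541675 [-1.7  3.3  6.8] [0.00077622 0.00047151 0.00097465]
15.15
```

View pics/m6.png

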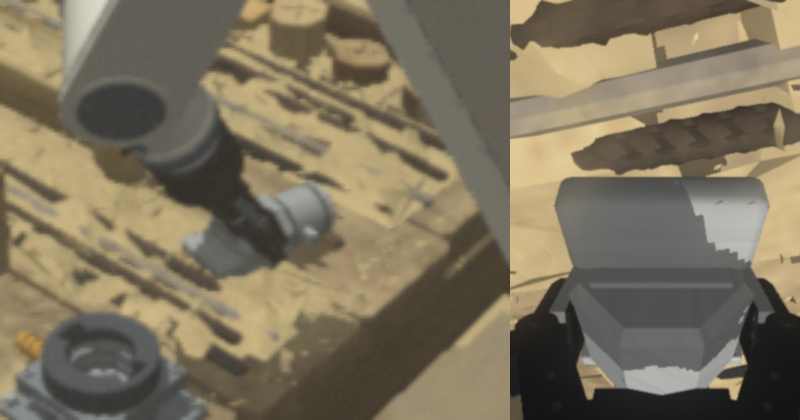

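```bash
python3 - <<'E'
from h import *
x,o=tl(-30)
p=np.array(manip.get_position()); manip.servo_line(p+[0,0,.07],o,rate=.15); print(f())
x,o=tl(15); manip.servo_line(np.r_[.468,-.107,.13]-.003*x,o,rate=.035)
x,o=tl(60); manip.servo_line(np.r_[.463,-.125,.115]-.003*x,o,rate=.03); print(f(),manip.get_time())
print(manip.get_width())
cam("scene","s7.png");cam("top","t7.png")
E
python3 -c "
import cv2
a=cv2.imread('pics/s7.png');b=cv2.resize(a[130:290,230:400],None,fx=3,fy=3)
c=cv2.imread('pics/t7.png');c=cv2.resize(c[170:290,240:340],None,fx=3.5,fy=3.5);cv2.imwrite('pics/m7.png',cv2.hconcat([b[:420],c[:420]])[:, :800])"
```

```text
[-0.1 -0.5 -3.9]
[ 0.2 -1.3 -3.4] 18.15
0.05726803573750583
```

View pics/m7.png

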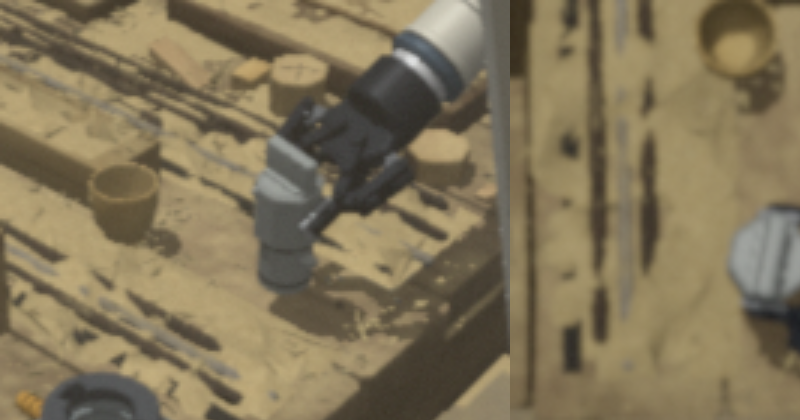

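Run:
```python
from h import *
x,o=tl(60)
q=np.r_[.463,-.125,.085]-.003*x
manip.servo_line(q,o,rate=.08);F0=f();print(F0,manip.get_position()[2]-q[2])
for i in range(16):
    q[2]-=.0006; manip.servo_line(q,o,rate=.03);F=f()
    if F[2]-F0[2]>3.5: break
print(i,F,q[2],manip.get_position()-q)
manip.command_gripper(.072);print(f())
manip.servo_line(q-.10*x,o,rate=.15)
print(manip.get_time())
# look: down with jaws along cy
manip.move_to([.463-.05,-.125,.30],down(np.radians(77)))
cam("wrist","w8.png");cam("scene","s8.png");print(manip.get_time(),np.round(manip.get_joint_positions(),2))
```

```text
[ 0.1 -0.  -4.5] -0.0005024461590146384
5 [-0.  -0.9  0.2] 0.08289999999999999 [2.75334074e-05 4.54954691e-05 3.30968542e-04]
[-0.2  0.7  0.1]
21.3917
22.3667 [-0.32  0.07  1.99  0.    1.08 -1.66]
```

View pics/w8.png

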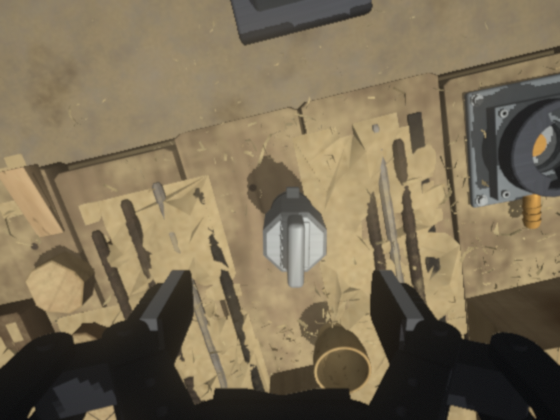

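View pics/s8.png

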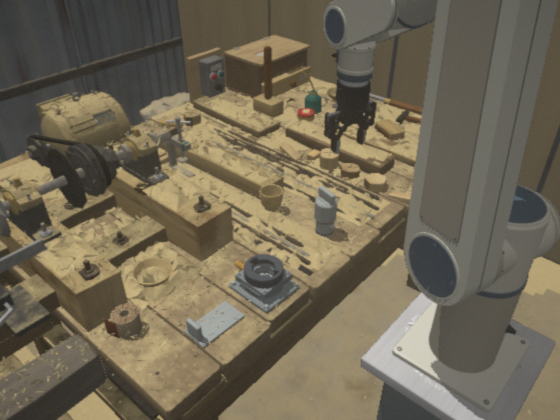

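Run:
```python
import cv2
a=cv2.imread("pics/w8.png"); cv2.imwrite("pics/w8z.png",cv2.resize(a[180:300,250:340],None,fx=5,fy=5,interpolation=cv2.INTER_LINEAR))
```

```text
(no output)
```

View pics/w8z.png

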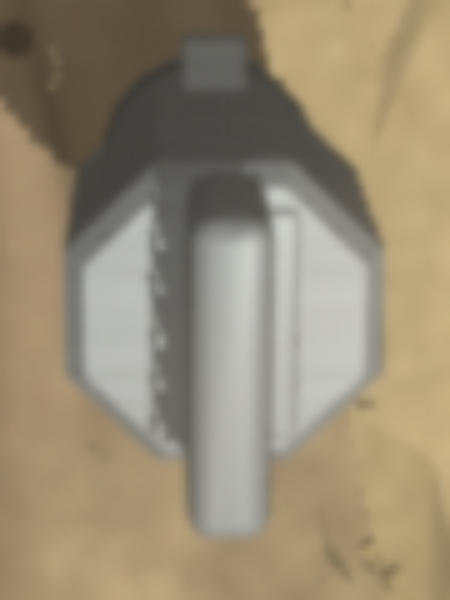

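Run:
```python
from h import *
d=load("w8.png")
P=lambda x,y,h:plane(d,250+(x+.5)/5-.5,180+(y+.5)/5-.5,h)
a=P(230,222,.1395);b=P(230,537,.1395);v=b-a
print("bar",(a+b)/2,np.linalg.norm(v),np.degrees(np.arctan2(v[1],v[0])))
L=P(68,310,.108);Rr=P(383,310,.108);print("body",(L+Rr)/2,np.linalg.norm(L-Rr))
l=P(190,380,.137);r=P(269,380,.137);print("barmid y",(l+r)/2,np.linalg.norm(l-r))
```

```text
bar [ 0.46135822 -0.12350664] 0.05600802300108438 -12.429444156013524
body [ 0.4607178  -0.12295802] 0.05690754706853434
barmid y [ 0.46177869 -0.12358585] 0.013096676749749096
```

```bash
cat >> h.py <<'E'
C=np.array([.4423,.1420]);GY=np.radians(-1.5)
E
python3 - <<'E'
from h import *
y=np.radians(-12.7+90);o=down(y)
g=np.array([.4617,-.1238,.136])
manip.command_gripper(.05)
manip.move_to(g+[0,0,.06],o)
manip.servo_line(g,o,rate=.12);print(f(),manip.get_time())
manip.command_gripper(0,100);print(manip.get_width(),f(),manip.get_position()-g)
c=cam("wrist","w9.png")
g=np.array(manip.get_position());g[2]=max(g[2],.1365)
manip.servo_line(g+[0,0,.11],o,rate=.2);print(f(),manip.get_position())
manip.move_to(np.r_[C,.245],down(GY+np.pi/2))
cam("wrist","w10.png");cam("scene","s10.png");cam("top","t10.png");print(manip.get_time(),f(),np.round(manip.get_joint_positions(),2),manip.get_position())
E
python3 -c "
import cv2
a=cv2.imread('pics/s10.png');b=cv2.resize(a[170:310,180:350],None,fx=3,fy=3)
c=cv2.imread('pics/w10.png');cv2.imwrite('pics/m10.png',cv2.hconcat([b[:420],c[:,130:420]])[:, :800])"
```

```text
[-0.3  0.2  0.1] 23.8917
0.012284036869715836 [-0.6  0.5  6.9] [ 5.87728792e-04 -9.40064202e-05  9.67209422e-04]
[-0.1  0.1 -4.4] [ 0.46139196 -0.12364349  0.24599302]
26.2667 [ 0.2  0.4 -3.4] [ 0.28  0.2   1.98 -0.    0.96 -1.26] [0.44265404 0.14088573 0.24485635]
```

View pics/m10.png

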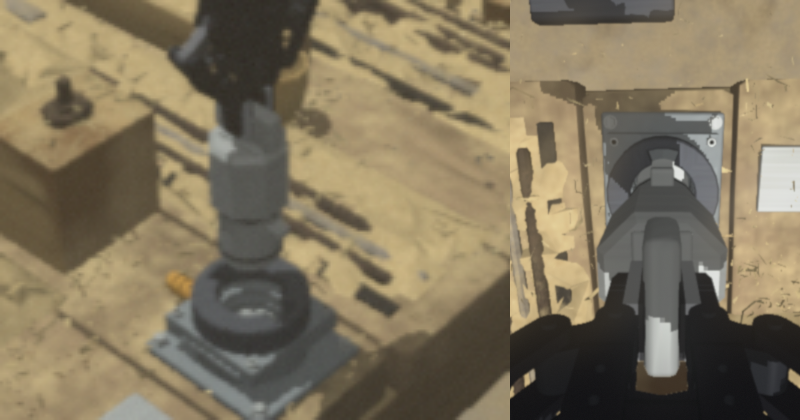

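View pics/w9.png

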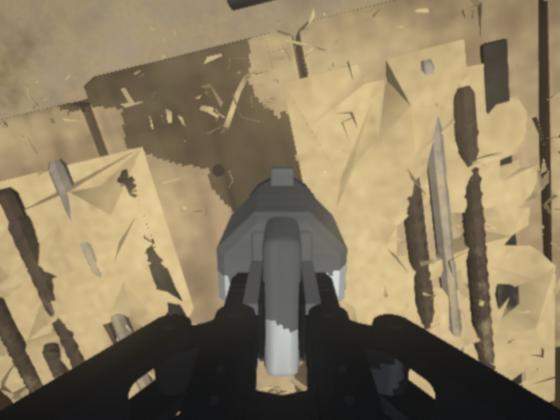

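Run:
```python
from h import *
print(manip.get_position(),manip.get_time())
d=load("w10.png")
cv2.imwrite("pics/w10z.png",cv2.resize(d["image"][90:390,200:370,::-1],None,fx=2,fy=2,interpolation=cv2.INTER_LINEAR)[:600])
T=.2448-.1368
for n,p in dict(axis_bar=[C[0],C[1],.14+T],barA=[C[0]-.029,C[1],.14+T],barB=[C[0]+.029,C[1],.14+T],lug=[C[0]-.0365,C[1],.042+T],lugb=[C[0]-.0365,C[1],.034+T]).items(): print(n,proj(d,p))
```

```text
[0.44265404 0.14088573 0.24485635] 26.2667
axis_bar [282.77331748 315.75816641]
barA [280.63796267 240.78853419]
barB [284.65769442 381.91627975]
lug [280.76417351 168.5285728 ]
lugb [280.7966226  166.23796371]
```

View pics/w10z.png

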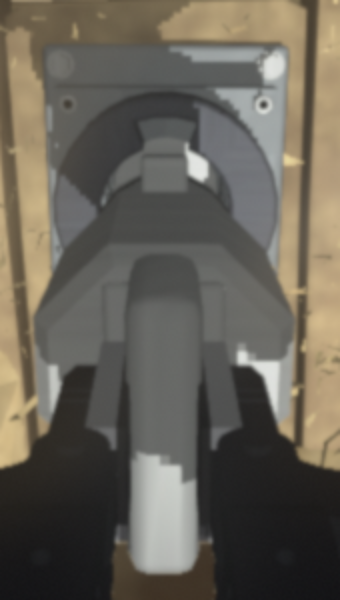

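Run:
```python
from h import *
def yaw():
    m=R.from_rotvec(manip.get_ee_rot()).as_matrix();return np.degrees(np.arctan2(m[1,1],m[0,1])),m[:,0]
print(yaw())
manip.hold(.3);print(manip.get_position(),yaw())
manip.servo_line(np.r_[C,.225],down(GY+np.pi/2),rate=.1);manip.hold(.2);print(manip.get_position(),yaw(),f(),manip.get_time())
c=cam("wrist","w11.png")
d=load("w11.png")
cv2.imwrite("pics/w11z.png",cv2.resize(d["image"][90:390,200:370,::-1],None,fx=2,fy=2,interpolation=cv2.INTER_LINEAR)[:600])
T=.225-.1368
bx=np.array([np.cos(GY),np.sin(GY),0])
for n,(s,h) in dict(barA=(-.029,.14),barB=(.029,.14),lug=(-.0365,.042),neck=(-.025,0)).items(): print(n,proj(d,np.r_[C,h+T]+s*bx))
print("gap",proj(d,np.r_[C,.068]-.0367*bx))
```

```text
(np.float64(88.38651958904248), array([-1.81247585e-04, -2.65573657e-04, -9.99999948e-01]))
[0.44244859 0.14160563 0.24504643] (np.float64(88.45034452707289), array([ 8.17453591e-05,  3.18437837e-05, -9.99999996e-01]))
[0.44266733 0.14214398 0.22550368] (np.float64(88.50394203057202), array([ 9.10469115e-04,  2.68546230e-04, -9.99999549e-01])) [ 0.3  0.9 -2.2] 27.1167
barA [280.51276042 238.97832249]
barB [280.54573987 379.49980818]
lug [280.85647325 167.41353499]
neck [280.92646032 173.27224316]
gap [280.95529098 152.80574921]
```

View pics/w11z.png

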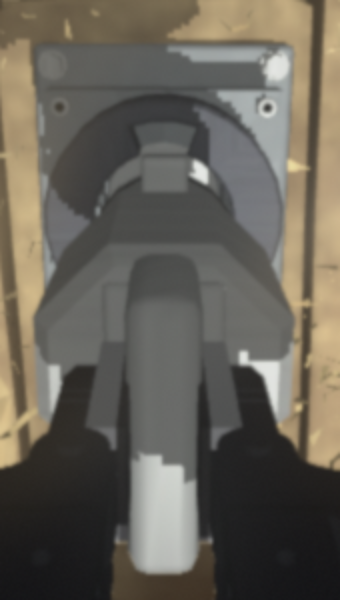

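Run:
```python
from h import *
o=down(GY+np.pi/2)
z=.225
for z in np.arange(.208,.166,-.004):
    manip.servo_line(np.r_[C,z],o,rate=.06);F=f();print(round(z,4),F,np.round((manip.get_position()-np.r_[C,z])*1e3,2),np.round(manip.get_torque(),2))
    if F[2]>4 or np.hypot(F[0],F[1])>8: break
print(manip.get_time())
```

```text
0.208 [-0.5 -0.3 -3.8] [-0.38 -0.1  -0.61] [ 0.06 -0.01  0.01]
0.204 [ 0.3  0.2 -5. ] [-0.1  -0.01 -0.17] [-0.    0.01  0.02]
0.2 [-1.   0.3 -4.6] [-0.16 -0.05 -0.22] [-0.05 -0.01 -0.01]
0.196 [-0.5  0.5 -4.2] [-0.19 -0.05 -0.28] [-0.   -0.04  0.04]
0.192 [-0.5 -0.7 -2.7] [-0.2  -0.04 -0.26] [-0.02  0.    0.06]
0.188 [ 0.3 -0.  -3.7] [-0.21 -0.06 -0.29] [-0.02 -0.01  0.01]
0.184 [ 0.  -0.2 -3.9] [-0.19 -0.06 -0.25] [ 0.01 -0.04  0.02]
0.18 [ 0.5 -0.1 -4.3] [-0.21 -0.07 -0.28] [-0.02 -0.03  0.03]
0.176 [-0.6  0.  -4.4] [-0.2  -0.08 -0.28] [-0.01  0.   -0.01]
0.172 [-0.3 -0.1 -4.5] [-0.2  -0.05 -0.26] [ 0.06 -0.   -0.05]
0.168 [-0.  -0.1 -2.9] [-0.2  -0.05 -0.28] [-0.03  0.    0.03]
30.1
```

```bash
python3 - <<'E'
from h import *
o=down(GY+np.pi/2)
z=.168
while z>.148:
    z-=.002
    manip.servo_line(np.r_[C,z],o,rate=.05);F=f();p=manip.get_position();print(round(z,4),F,np.round((p-np.r_[C,z])*1e3,2),round(p[2],4))
    if F[2]>22 or p[2]<.1532: break
cam("scene","s12.png");cam("wrist","w12.png");print(manip.get_time())
E
python3 -c "
import cv2
a=cv2.imread('pics/s12.png');b=cv2.resize(a[170:310,180:350],None,fx=3,fy=3)
c=cv2.imread('pics/w12.png');cv2.imwrite('pics/m12.png',cv2.hconcat([b[:420],c[:,130:420]])[:, :800])"
```

```text
0.166 [-0.8 -1.1 -3.7] [0.1  0.01 0.04] 0.166
0.164 [-1.  -0.3  1.8] [0.22 0.07 0.27] 0.1643
0.162 [-0.5 -0.   3.4] [0.2  0.07 0.12] 0.1621
0.16 [-0.5 -0.4  4.5] [0.17 0.05 0.03] 0.16
0.158 [-0.9  0.9  5.2] [0.21 0.06 0.12] 0.1581
0.156 [-1.1 -0.2  6.1] [0.24 0.06 0.2 ] 0.1562
0.154 [-1.4 -0.7  7.8] [0.26 0.06 0.28] 0.1543
0.152 [-1.6  0.2  7.8] [0.29 0.09 0.36] 0.1524
32.2
```

View pics/m12.png

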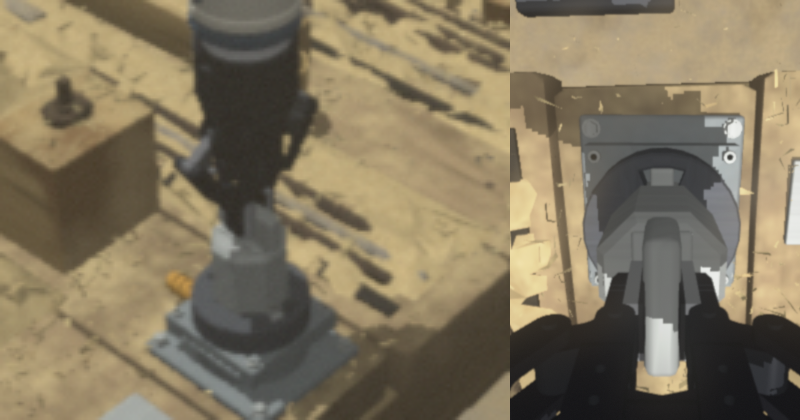

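Run:
```python
from h import *
for a in (8,18,30,45,60,72,82,88,91,93,95):
    manip.move_to(np.r_[C,.152],down(GY+np.pi/2-np.radians(a)))
    m=R.from_rotvec(manip.get_ee_rot()).as_matrix();yw=np.degrees(GY)+90-np.degrees(np.arctan2(m[1,1],m[0,1]))
    F=f();t=manip.get_torque();print(a,round(yw,1),F,np.round(t,2),round(manip.get_position()[2],4),round(manip.get_width(),4))
    if abs(t[2])>1.5 or np.hypot(F[0],F[1])>20: break
cam("wrist","w13.png");print(manip.get_time(),np.round(manip.get_joint_positions(),2))
```

```text
8 8.0 [-2.  -0.4  8.7] [-0.13  0.22 -0.02] 0.1525 0.0121
18 18.0 [-0.4 -1.3  8.2] [-0.1   0.07 -0.03] 0.1526 0.0119
30 30.0 [-0.5  0.4  8.2] [-0.1   0.09 -0.03] 0.1526 0.0123
45 45.0 [ 0.6 -0.9  8.2] [-0.11  0.06 -0.  ] 0.1526 0.0122
60 60.0 [-0.5 -0.1  8.6] [-0.06  0.06 -0.02] 0.1527 0.0123
72 72.0 [ 0.8 -0.   8. ] [-0.13  0.1  -0.02] 0.1526 0.0121
82 82.0 [ 0.3 -1.   8.7] [-0.15  0.03 -0.09] 0.1526 0.0121
88 88.0 [ 0.4 -0.7  7.9] [-0.1   0.03 -0.03] 0.1526 0.0122
91 91.0 [-0.1  0.6  8.7] [-0.12  0.05 -0.03] 0.1526 0.0123
93 93.0 [0.5 0.2 8.1] [-0.09  0.01 -0.07] 0.1526 0.0123
95 95.0 [-0.8  0.5  7.8] [-0.06  0.11 -0.03] 0.1526 0.0122
35.4417 [ 0.29  0.35  2.05 -0.    0.74  0.4 ]
```

View pics/w13.png

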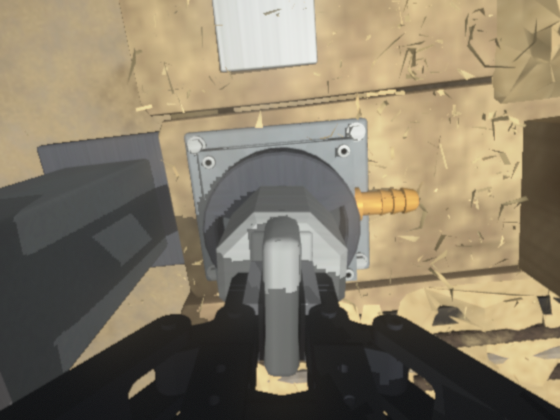

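Run:
```python
from h import *
o=down(GY)
manip.move_to(np.r_[C,.152],o)
for z in (.154,.156,.1575,.159,.1605):
    manip.servo_line(np.r_[C,z],o,rate=.03);print(z,f(),np.round(manip.get_torque(),2),np.round(manip.get_position(),4))
    if f()[2]<-6: break
cam("wrist","w14.png");print(manip.get_time())
```

```text
0.154 [-0.4  0.   7.7] [-0.05 -0.    0.06] [0.4431 0.1422 0.1546]
0.156 [ 0.5 -0.5  6.4] [0.   0.03 0.04] [0.4431 0.1422 0.1565]
0.1575 [0.9 0.1 5.8] [ 0.08 -0.07  0.08] [0.4431 0.1422 0.158 ]
0.159 [ 2.3  2.  -1.2] [ 0.28 -0.56  0.03] [0.4428 0.1422 0.159 ]
0.1605 [  6.    4.7 -20.2] [ 0.67 -1.57 -0.02] [0.4424 0.1422 0.1591]
36.9917
```

Run:
```python
from h import *
o=down(GY)
p=np.array(manip.get_position());
manip.servo_line(np.r_[C,.1586],o,rate=.03);print(f(),manip.get_position())
manip.command_gripper(.045);print(f())
q=np.array(manip.get_position());manip.servo_line(q+[0,0,.07],o,rate=.15)
manip.move_to([.41,.14,.30],down(-np.pi/2))
cam("wrist","w15.png")
manip.move_to([.36,-.25,.33],down(np.pi/2))
cam("wrist","w16.png");cam("scene","s15.png");cam("top","t15.png");print(manip.get_time(),f())
```

```text
[ 3.2  2.3 -0.6] [0.4428578  0.14214215 0.15897425]
[ 0.5 -0.4  0.2]
43.2583 [-0.3  0.6 -0.8]
```

View pics/w15.png

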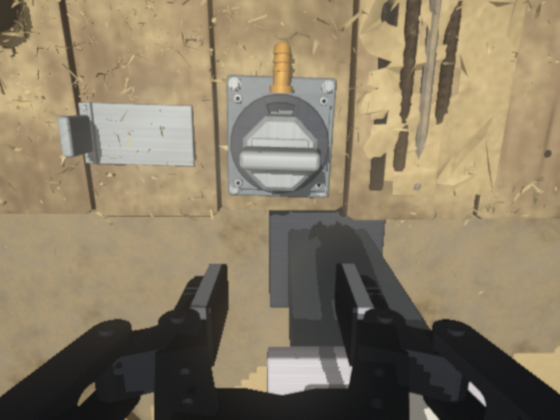

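View pics/s15.png

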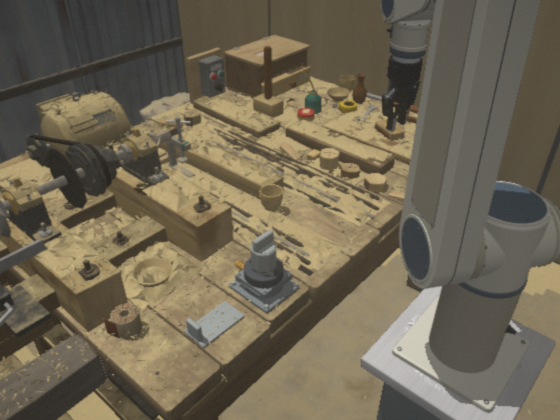

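View pics/t15.png

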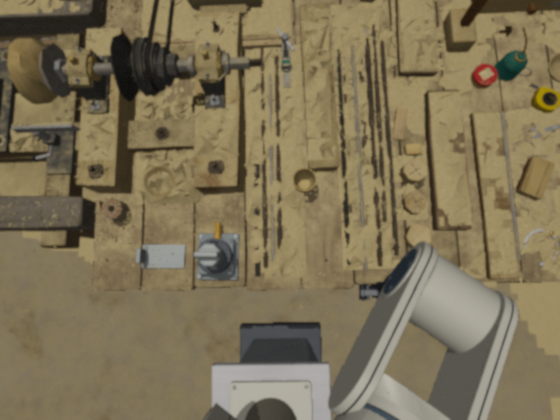

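Run:
```python
from h import *
d=load("w15.png");a=plane(d,241,160,.160);b=plane(d,320.5,159,.160);v=a-b
print((a+b)/2,np.linalg.norm(v),np.degrees(np.arctan2(v[1],v[0])))
for h in (.155,.162,.169): print(h,proj(d,np.r_[C,h]+np.array([.007,0,0])))
cv2.imwrite("pics/w15z.png",cv2.resize(d["image"][70:205,215:345,::-1],None,fx=4,fy=4))
t0=cv2.imread("pics/top0.png").astype(int);t1=cv2.imread("pics/t15.png").astype(int)
for n,(x0,x1,y0,y1) in dict(cup=(290,320,165,198),bowl=(140,180,160,200),blank=(403,432,215,245)).items(): print(n,np.abs(t0-t1)[y0:y1,x0:x1].mean())
s0=cv2.imread("pics/scene0.png").astype(int);s1=cv2.imread("pics/s15.png").astype(int)
for n,(x0,x1,y0,y1) in dict(cup=(255,290,180,215),bowl=(130,175,255,290),blank=(363,390,170,192)).items(): print(n,np.abs(s0-s1)[y0:y1,x0:x1].mean())
```

```text
[0.44269728 0.14042631] 0.05606843875650557 90.79432863243326
0.155 [278.54456164 149.1819148 ]
0.162 [278.47841787 150.44645744]
0.169 [278.40872432 151.77886508]
cup 1.0026936026936026
bowl 0.915
blank 2.609961685823755
cup 4.92734693877551
bowl 5.856931216931217
blank 4.369809203142537
```

View pics/w15z.png

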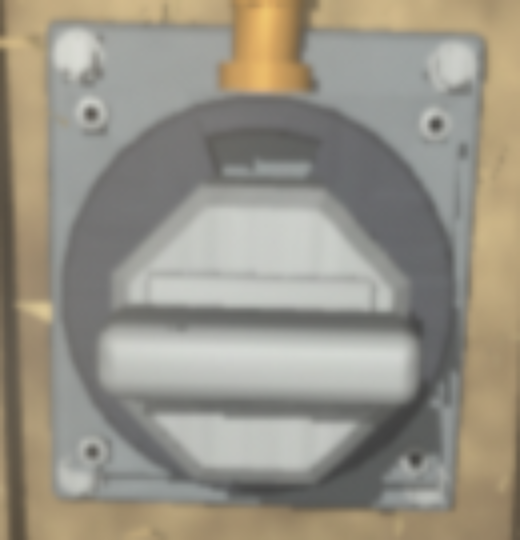

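```bash
python3 - <<'E'
import cv2,numpy as np
for A,B,reg in [("scene0","s15",dict(cup=(255,290,180,215),bowl=(130,175,255,290),blank=(363,390,170,192),ref=(190,230,60,100))),("top0","t15",dict(cup=(290,320,165,198),bowl=(140,180,160,200),blank=(403,432,215,245),ref=(470,500,60,90)))]:
    a=cv2.imread(f"pics/{A}.png",0).astype(np.float32);b=cv2.imread(f"pics/{B}.png",0).astype(np.float32)
    for n,(x0,x1,y0,y1) in reg.items(): print(A,n,np.round(cv2.phaseCorrelate(a[y0:y1,x0:x1],b[y0:y1,x0:x1])[0],2),np.abs(a-b)[y0:y1,x0:x1].mean())
E
python3 -c "
from h import *
print(manip.get_time(),f(),manip.get_position());manip.sign_off()"
```

```text
scene0 cup [ 0.04 -0.02] 5.189388
scene0 bowl [0.51 0.01] 6.1720634
scene0 blank [ 0.37 -0.  ] 4.5757575
scene0 ref [-0.09 -0.02] 3.4875
top0 cup [0.06 0.02] 0.90909094
top0 bowl [ 0. -0.] 0.841875
top0 blank [0.01 0.02] 2.71954
top0 ref [-0.01  0.06] 0.94777775
43.2583 [-0.3  0.6 -0.8] [ 0.36007665 -0.24989107  0.3299904 ]
the job is handed in; nothing more can be done
```

The filter is back on its base and locked, and I handed the job in at about 43 s.

- **Blade:** I drew it level along the channel for 115 mm and moved it 10 mm further. I then lowered it until it touched and released it. The pictures show it lying flat on the bench, clear of the base.
- **Standing the canister:** I gripped it by the body, stood it on its neck in the strip and let go. I then picked it up again by the bar.
- **Fitting:** I lowered it through the gaps with no noticeable side force and pushed the follower down about 13 mm. I turned it clockwise to 95°, met no stop torque, and came back to 90°.
- **Release:** I eased it up and it seated with the neck's end about 22 mm above the bench, which is the locked height. It held against an upward pull of about 20 N. Then I opened the gripper and moved clear.

**Final checks:**
- **Bar angle:** it measured about 2° short of exactly in line with the base's y axis. I took this to be play in the notches plus pixel error.
- **Cup, bowl and blank:** the top camera shows no shift. The scene camera gave 0.4–0.5 pixel for the bowl and the blank, which I put down to light or noise because the top view disagrees.

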